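# Click the coin shutter into its detent behind the printhead

### The arm

A 7-joint arm with a two-finger parallel gripper is mounted at the origin on the work surface. World frame = base frame: x ahead of the robot, y to its left, z up, the work surface at z = 0. Lengths are in m, angles in rad, forces in N, time in s.
With the tool pointing down it reaches from about 0.4 to 0.85 m from the base axis. Payload 10.4 kg.
Tool frame: the origin (TCP) lies midway between the tips of the shut fingers; the grasp point (between the pads) lies 19 mm behind it; y points along the fingers, x is the direction in which the jaws open and shut, and the axes are right-handed (so a half turn about y gives the same grasp; the last joint's range is limited). The gripper opens to 87 mm and grips with 3 to 60 N. Pads are 19 mm wide; open, the fingers measure 117 mm over their backs; the gripper's body (75 mm by 190 mm) begins 51 mm behind the grasp point.
Start: joints at [1.092, 0.332, -0.065, 1.46, 0.022, 1.35, -0.088], TCP at [0.275, -0.561, 0.223] pointing down, gripper open.
Joint ranges: [-2.6, 2.6], [-0.5, 2.12], [-1.47, 1.34], [0.16, 2.42], [-1.27, 4.41], [0.06, 2.06], [-2.6, 2.6]. Speed limits (rad/s): [2.22, 2.22, 2.79, 2.79, 3.14, 3.14, 3.14].

### API

Orientations are given as a unit quaternion [x, y, z, w].
In Python, from bench import r gives the robot as it stands. The module is installed in compiled form; this text tells all that it offers.
- The arm moves only by the tool arm_command, never from a script. Its argument "deltas" is one flat list of numbers, 6 for each row, row after row: the shift along the tool's x, y, z in m, then the turn, a rotation vector about the tool's x, y, z in degrees. In form: [tx, ty, tz, ax, ay, az, tx, ty, tz, ax, ay, az, ...]. A call has 1 to 8 rows; each row is the pose to reach, as a shift and turn from the pose commanded when the call began, along the tool's axes at that moment; what a row does not reach only later rows make up. A row lasts 1/8 s, in which the tool goes at most 62.5 mm and 10.7 degrees, less where a joint would pass 70% of its speed; a pose out of reach is approached as far as the arm can. A call with a gripper value outside its range is refused whole. "hand" is the opening, from 0 (shut) to 1 (fully open), set as the call begins (left out, the last holds). The fingers move at their own pace and stop on an object; "grip_force" is the grip in N (left out, the last holds). Time passes only in rows, so rows that repeat a pose let the fingers close. It gives the time, the measured TCP pose, the force and the opening at its end, in the units of the state.
- r.read_state(): the state, without advancing time (a new reading comes with each control period).
- r.camera(name): name is "scene" or "top" or "wrist"; returns a dict with "image" (480x640x3 uint8, red, green, blue), "intrinsics" (3x3 intrinsics, pixels), "world_from_camera" (4x4, takes a point from camera to world coordinates); the wrist camera has in their place "hand_eye" (4x4, takes a point from camera to tool coordinates, whose origin is the TCP and whose axes are the tool frame's). Camera axes: x right, y down, z forward; pixel columns grow to the right and rows downward; lengths in m; the calibration is good to about 2 mm. The wrist camera is an equidistant fisheye: a pixel r from the principal point sees the ray r / f radians off the axis. A picture is of the moment at which its call begins: read the wrist's pose just before it. There is no depth.
- r.close_job(): hands the job in, once; it reports no verdict.
Trained networks look in a picture, given as the dict that the camera call returned (one of the last four; its "shot" number tells which), for a name from the list of things; names that differ only in an ending like _2 or _b are one class to them, and where a whole thing is asked for, a point or a joint stands for the part that bears it (a point fixed in the world has none). Each returns a list of dicts, best first, with "conf" (0 to 1); they miss things now and then, are a little off and sometimes report something else, mostly with a low value. They report only what shows in the picture. A call takes as long as a camera call.
- r.boxes_of(picture, query): "centre" ([row, column] in pixels, amid what is visible of it).
- r.regions_of(picture, query): "region" (480x640 bool, what is visible of it) and "centre" ([row, column] in pixels, amid what is visible of it).
The state is a dict: "time": time; "joint_positions": joint angles; "joint_vel": joint speeds; "joint_torque": joint torques, N m; "ee_pos": TCP position; "eef_rot": TCP orientation; "ft_force": force on the tool from outside, world axes, zero at the start; "torque": the same for the moment, N m; "width": finger opening in m.
Only numpy, scipy, OpenCV 4.12 (cv2) and the standard library are available. Lean on these libraries where they do the work, as an engineer would, in place of code of your own. Each camera call takes 0.05 s, during which the arm holds its last target.

### The job

On the test slide, first run the printhead module along the rail until it is fully home against the end stop, and leave it there. Then draw the coin shutter slider along the same rail towards it until its sprung ball clicks into the notch between the two teeth, without running it past the notch, and finish still holding the shutter by its tab, seated in the notch and at rest. Leave the gate and the loose parts around the slide where they are.

Things in the scene. Friction and masses are not known exactly. Their poses are not given: they have to be found in the camera images.
- rail_bed: Test slide fixed to the bench: base plate 130 (x) x 460 (y) x 12, a steel rail (20 wide, top 30 above the bench) along its y axis in the middle, a block (50 x 20, top 52 above the bench) at each end. Origin: centre of the underside, under the rail. Both sliders are to be moved towards its +y; they cannot pass one another.
- end_stop (a point): Centre of the inner face of the end stop block at the +y end of the rail, 40 above the bench; rail_bed y = +195.
- printhead: Printhead module: a boxy block 70 (x) x 60 (y), top 79 above the bench, with one upright bar handle on top. Slides along the rail only, friction about 2 N; 0.45 kg. Origin: at bench level below its centre; axes as rail_bed. Home, its centre is at rail_bed y = +165 (30 short of the stop face); it starts 85 to 165 short of that.
- printhead_grip (a point): Grip point in the printhead's handle, 102 above the bench, over the module's centre. The handle is 26 (x) x 12 (y) and stands free from 79 to 117 above the bench.
- shutter: Coin shutter slider: a saddle 44 (x) x 40 (y), top 46 above the bench, with a flat slotted blade reaching 80 to -x and one upright tab. Slides along the rail only, friction about 1.2 N; 0.2 kg. A sprung ball (10 across, 36 above the bench) sticks out of its +x side. Origin: at bench level below its centre, in line (y) with tab and ball; axes as rail_bed. Starts near the rail's -y end.
- shutter_grip (a point): Grip point on the shutter's tab, 78 above the bench, over the slider's centre. The tab is 22 (x) x 12 (y) and stands free from 46 to 93 above the bench; nothing on the slide but the printhead and the 52 high end blocks is higher than 46.
- notch_block: Detent block, 40 long (y), top 44 above the bench, fixed on the base plate at the rail's +x side, at a varying place along the rail; axes as rail_bed. Two upright round teeth, 8 across, 12 apart (y), face the rail; the notch is between them, a dark line on the block top marks it. Origin: y = 0 is the notch centre, 46.5 from the rail's middle, 12 above the bench.
- notch (a point): The notch between the teeth, 36 above the bench; the shutter is seated when its centre is in line (y) with it. Moving to +y the ball meets the first tooth 12 short of the notch (about 6 N more push), crosses its crest 6 short, then drops in; within 4 of the centre a released shutter is drawn to within 1 of it. The second tooth resists likewise beyond.
- tin_cup: Open tin cup, 68 across the mouth, 55 tall, loose on the bench; bystander. Origin: centre of underside.
- knurled_knob: Knurled nickel knob, 33 across, 26 tall, loose on the bench; bystander. Origin: centre of underside.
- paper_roll: Ticket paper roll standing on end, 56 across, 50 tall, loose; bystander. Origin: centre of underside.
- feed_roller: Rubber feed roller standing on end, 32 across at its foot, 54 tall, loose; bystander. Origin: centre of underside.
- spare_bracket: Aluminium angle bracket, 60 x 40 foot, 34 tall, loose; bystander. Origin: centre of underside.
- screwdriver: Screwdriver lying on the bench, 170 long, along its x axis; bystander.
- gate_mid (a point): Middle of a small swinging gate of three aluminium bars, 150 long, 60 to 145 above the bench, on a post 172 tall beyond the slide's -y end; bystander.

How it is judged:
On the way, in this order (a step that is already met when the one before it is completed fails the run):
1. the printhead is home against the end stop (y of printhead_grip in the frame of rail_bed above 0.1625 m), for 0.2 s.
2. the shutter sits in the notch, held (y of shutter_grip in the frame of notch_block between -0.0025 and 0.0025 m and contact force between the fingers and shutter above 3 N and distance between the grasp point and shutter_grip below 0.035 m), for 0.2 s.
At the end, for the whole second after the job is handed in: The printhead is within 2.5 mm of its home position against the end stop; the shutter's centre is within 2.5 mm of the notch centre along the rail and still; the fingers are on the shutter's tab with more than 3 N, the grasp point within 35 mm of the tab's grip point (all of step 2 and y of printhead_grip in the frame of rail_bed above 0.1625 m and linear speed of shutter below 0.005 m/s); the arm keeps its last pose, push and grip.
It fails at once if the shutter is run past the notch (more than 10 mm beyond its centre) (y of shutter_grip in the frame of notch_block above 0.01 m).
It fails at once if a loose part or the gate is pushed more than 25 mm (distance of any of tin_cup, knurled_knob, paper_roll, feed_roller, spare_bracket, screwdriver, gate_mid from where it was at the start of the episode above 0.025 m).
It also fails if it takes over 51 s, if anything falls off the work surface, if the arm or the gripper's body presses on something with over 40 N, if the wrist force passes 120 N, or if a joint passes its speed limit or range.

## Working session

There is one attempt and no reset: what is moved stays moved. The work goes in short steps, Python scripts to look and compute and a tool call to move; the robot and the scene stay as the last step left them, time stands still between calls to the robot, and variables do not carry over. Pictures are saved under pics/ and viewed, and the job is handed in when it is done.

Besides the shell and the picture viewer there is one more tool, called after "Request:" by a JSON object that holds its "fn" and its "kwargs". arm_command: Moves the arm, as the interface text tells. Its arguments: {"type":"object","properties":{"deltas":{"type":"array","items":{"type":"number"}},"hand":{"type":"number"},"grip_force":{"type":"number"}},"required":["deltas"]}

```bash
mkdir -p pics; ls; cat > h.py <<'E'
import numpy as np,cv2
from bench import r
from scipy.spatial.transform import Rotation as R
def save(p,n): cv2.imwrite('pics/'+n+'.png',cv2.cvtColor(p['image'],cv2.COLOR_RGB2BGR))
def proj(p,P):
    T=np.linalg.inv(p['world_from_camera']);q=T[:3,:3]@np.array(P)+T[:3,3];q=p['intrinsics']@q;return q[:2]/q[2]
def unproj(p,rc,z):
    K=p['intrinsics'];T=p['world_from_camera'];d=T[:3,:3]@np.linalg.inv(K)@np.array([rc[1],rc[0],1.]);o=T[:3,3];return o+d*(z-o[2])/d[2]
E
python3 - <<'E'
from h import *
s=r.read_state();print({k:np.round(v,3) for k,v in s.items()})
print(np.round(R.from_quat(s['eef_rot']).as_matrix(),3))
for n in ['top','scene']:
    p=r.camera(n);save(p,n+'0');print(np.round(p['world_from_camera'],3),p['intrinsics'])
    for q,z in [('rail_bed',.012),('printhead',.079),('printhead_grip',.102),('shutter',.046),('shutter_grip',.078),('notch_block',.044),('notch',.036),('end_stop',.04),('gate_mid',.1),('tin_cup',.03),('knurled_knob',.02),('paper_roll',.05),('feed_roller',.05),('spare_bracket',.02),('screwdriver',.01)]:
        for b in r.boxes_of(p,q)[:2]: print(n,q,round(b['conf'],2),np.round(b['centre'],1),np.round(unproj(p,b['centre'],z),3))
E
```

```text
pics
{'time': np.float64(0.0), 'joint_positions': array([ 1.092,  0.333, -0.065,  1.461,  0.022,  1.35 , -0.089]), 'joint_vel': array([ 0.001, -0.   ,  0.   ,  0.   , -0.001, -0.   ,  0.001]), 'joint_torque': array([-0.0000e+00, -6.2325e+01,  2.4000e-02, -3.8991e+01, -6.1000e-02,
        4.0000e-02,  0.0000e+00]), 'ee_pos': array([ 0.275, -0.561,  0.222]), 'eef_rot': array([-0.6  ,  0.375, -0.374,  0.6  ]), 'ft_force': array([ 0.4  , -0.123,  0.334]), 'torque': array([-0.001, -0.041, -0.03 ]), 'width': np.float64(0.087)}
[[ 0.44  -0.001  0.898]
 [-0.898  0.001  0.44 ]
 [-0.001 -1.    -0.   ]]
[[-0.013 -0.996  0.087  0.452]
 [-1.     0.014  0.004 -0.03 ]
 [-0.005 -0.087 -0.996  1.353]
 [ 0.     0.     0.     1.   ]] [[493.221715     0.         325.54045311]
 [  0.         493.221715   239.56120052]
 [  0.           0.           1.        ]]
top rail_bed 0.87 [268.4 300.6] [0.491 0.044 0.012]
top printhead 0.83 [267.4 300.1] [0.492 0.042 0.079]
top printhead_grip 0.86 [268.4 297.7] [0.488 0.046 0.102]
top printhead_grip 0.55 [247.5 491.5] [ 0.535 -0.446  0.102]
top shutter 0.92 [268.9 
[... 1206 characters left out ...]
.1] [0.651 0.179 0.044]
scene notch 0.66 [267.7 337.2] [0.559 0.045 0.036]
scene notch 0.15 [285.2 281.7] [ 0.631 -0.079  0.036]
scene end_stop 0.62 [257.7 332.7] [0.529 0.033 0.04 ]
scene gate_mid 0.88 [226.6 130.3] [ 0.534 -0.447  0.1  ]
scene tin_cup 0.83 [215.2 381.7] [0.335 0.154 0.03 ]
scene tin_cup 0.61 [290.2 349.5] [0.626 0.076 0.03 ]
scene knurled_knob 0.61 [229.9 289.2] [ 0.409 -0.084  0.02 ]
scene paper_roll 0.96 [286.3 282.8] [ 0.648 -0.074  0.05 ]
scene feed_roller 0.42 [244.8 276.1] [ 0.507 -0.106  0.05 ]
scene spare_bracket 0.83 [293.3 348. ] [0.626 0.073 0.02 ]
scene spare_bracket 0.27 [256.8 334.4] [0.503 0.037 0.02 ]
scene screwdriver 0.81 [240.7 477.5] [0.392 0.401 0.01 ]
```

```bash
python3 - <<'E'
import cv2
a=cv2.imread('pics/top0.png')
cv2.imwrite('pics/topc.png',cv2.resize(a[195:345,190:430],None,fx=3.33,fy=3.33,interpolation=cv2.INTER_CUBIC))
a=cv2.imread('pics/scene0.png')
cv2.imwrite('pics/scenec.png',cv2.resize(a[180:340,220:450],None,fx=3.4,fy=3.4,interpolation=cv2.INTER_CUBIC))
E
```

```text
(no output)
```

View pics/topc.png

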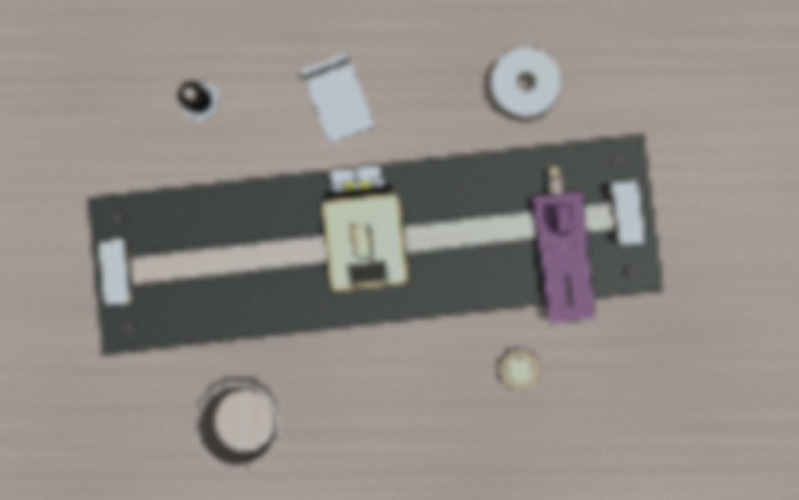

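View pics/top0.png

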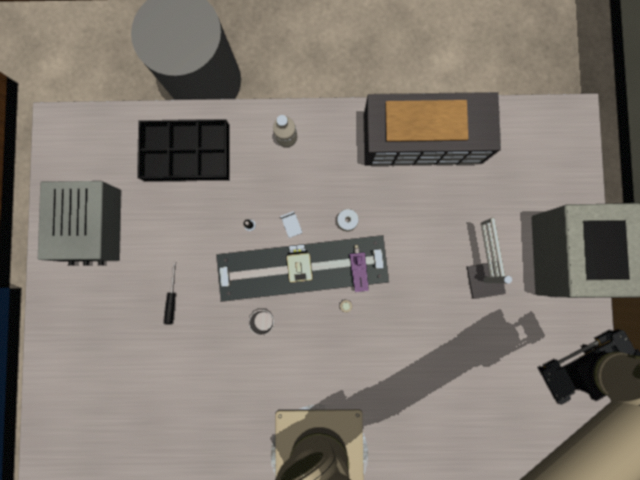

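View pics/scenec.png

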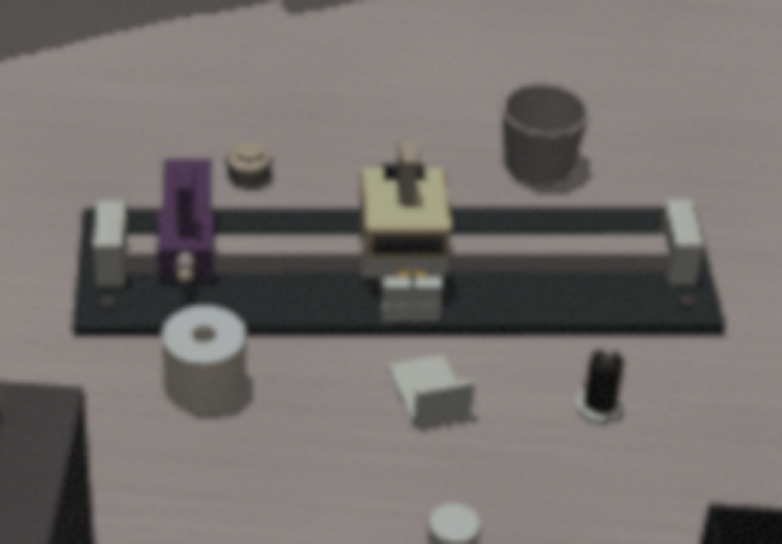

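The top view shows the printhead (crop 365,243), the shutter tab (563,218), the notch block (357,180) half under the printhead's edge, and the end blocks at (113,272) and (628,212). Next I'll fit the bed pose from its corners and blocks.

```bash
python3 - <<'E'
from h import *
from scipy.optimize import least_squares
pt=r.camera('top');ps=r.camera('scene')
def t(u,v): return (190+u/3.33,195+v/3.33)
def s(u,v): return (220+u/3.4,180+v/3.4)
# bed pts: (x,y,z)
h=.065;L=.23
obs=[(pt,(h,L,.012),t(88,198)),(pt,(h,-L,.012),t(643,135)),(pt,(-h,-L,.012),t(661,291)),(pt,(-h,L,.012),t(103,354)),
(pt,(0,.205,.052),t(114,271)),(pt,(0,-.205,.052),t(627,212)),
(ps,(h,-L,.012),s(76,330)),(ps,(h,L,.012),s(723,330)),(ps,(-h,-L,.012),s(85,207)),
(ps,(0,.205,.052),s(682,213)),(ps,(0,-.205,.052),s(110,215))]
def W(p,B): c,q=np.cos(p[2]),np.sin(p[2]); return np.array([p[0]+c*B[0]-q*B[1],p[1]+q*B[0]+c*B[1],B[2]])
f=lambda p:np.concatenate([proj(a,W(p,B))-np.array(o) for a,B,o in obs])
z=least_squares(f,[.49,.04,.1],loss='soft_l1');print(z.x,np.round(z.fun.reshape(-1,2),1))
np.save('bed.npy',z.x)
p=z.x
def inbed(w): d=np.array(w[:2])-p[:2];c,q=np.cos(p[2]),np.sin(p[2]);return np.round([c*d[0]+q*d[1],-q*d[0]+c*d[1]],4)
for n,c,o,zz in [('ph handle top',pt,t(361,240),.117),('ph top mid',pt,t(365,243),.079),('tab top',pt,t(564,219),.093),('notch',pt,t(357,178),.044),
 ('ph tp s',ps,s(410,150),.117),('tab s',ps,s(186,188),.093),('notch s',ps,s(412,281),.044),('ball',ps,s(185,265),.036),('ball t',pt,t(555,180),.036)]:
    w=unproj(c,(o[1],o[0]),zz);print(n,np.round(w,3),inbed(w))
for y in(.165,):print('home',W(p,(0,y,.102)))
E
```

```text
[0.49182804 0.04041726 0.1005866 ] [[-1.  -0.5]
 [ 0.  -0.8]
 [ 0.6 -0.1]
 [-0.9  0.4]
 [-0.5  0.1]
 [ 0.1  0.1]
 [-1.5 -2.5]
 [ 0.7 -2.8]
 [-0.9 -1.2]
 [ 0.2  1.4]
 [-0.3  0.8]]
ph handle top [0.491 0.044 0.117] [-0.0002  0.0034]
ph top mid [0.49  0.043 0.079] [-0.0014  0.0027]
tab top [ 0.506 -0.111  0.093] [-0.001  -0.1517]
notch [0.543 0.051 0.044] [0.0521 0.0053]
ph tp s [0.496 0.046 0.117] [0.0046 0.0053]
tab s [ 0.524 -0.107  0.093] [ 0.0168 -0.1494]
notch s [0.549 0.053 0.044] [0.0586 0.0071]
ball [ 0.539 -0.106  0.036] [ 0.0326 -0.1507]
ball t [ 0.54  -0.108  0.036] [ 0.033  -0.1521]
home [0.47525922 0.20458326 0.102     ]
```

Request:
{"fn": "arm_command", "kwargs": {"deltas": [0,-0.05,0,0,0,0,0,-0.1,0,0,0,0,-0.035,-0.1,0.036,0,3,0,-0.075,-0.1,0.077,0,7,0,-0.115,-0.1,0.118,0,10,0,-0.155,-0.1,0.159,0,14,0,-0.195,-0.1,0.2,0,17,0,-0.235,-0.1,0.241,0,20.3,0], "hand": 1, "grip_force": 20}}

```text
time: 2.7
ee_pos: [0.3885, -0.2422, 0.3228]
eef_rot: [0.524, -0.474, 0.475, -0.524]
ft_force: [0.2, -1.2, -0.1]
width: 0.0872
```

```bash
cat > d.py <<'E'
from h import *
import sys
s=r.read_state();M=R.from_quat(s['eef_rot']).as_matrix()
p=np.load('bed.npy');c,q=np.cos(p[2]),np.sin(p[2]);B=np.array([[c,-q,0],[q,c,0],[0,0,1]])
print('t',s['time'],'ee',np.round(s['ee_pos'],4),'bed',np.round(B.T@(s['ee_pos']-[p[0],p[1],0]),4),'w',s['width'])
print('F bed',np.round(B.T@s['ft_force'],2)); print('M in bed',np.round(B.T@M,3).tolist())
if len(sys.argv)>3:
    b=np.array([float(v) for v in sys.argv[1:4]]);w=B@b+[p[0],p[1],0];print('delta tool',np.round(M.T@(w-s['ee_pos']),4))
    G=B@np.array([[0,0,1],[-1,0,0],[0,-1,0]]);print('rot tool deg',np.round(np.degrees(R.from_matrix(M.T@G).as_rotvec()),2))
E
python3 d.py 0 0.0035 0.2
```

```text
t 2.7 ee [ 0.3885 -0.2422  0.3228] bed [-0.1312 -0.2708  0.3228] w 0.08716819071804925
F bed [ 0.03 -1.2  -0.11]
M in bed [[-0.001, 0.0, 1.0], [-1.0, -0.001, -0.001], [0.001, -1.0, 0.0]]
delta tool [-0.2745  0.1227  0.1309]
rot tool deg [-0.03 -0.05  0.04]
```

Request:
{"fn": "arm_command", "kwargs": {"deltas": [-0.045,0.02,0.022,0,0,0,-0.09,0.04,0.044,0,0,0,-0.135,0.06,0.066,0,0,0,-0.18,0.08,0.088,0,0,0,-0.225,0.1,0.11,0,0,0,-0.265,0.118,0.126,0,0,0,-0.2745,0.123,0.131,0,0,0,-0.2745,0.123,0.131,0,0,0]}}

```text
time: 3.7
ee_pos: [0.4905, 0.0423, 0.1994]
eef_rot: [0.525, -0.474, 0.474, -0.525]
ft_force: [0.6, -0.5, -0.1]
width: 0.0869
```

```bash
cat >> h.py <<'E'
def wray(p,rc,z,s):
    K=p['intrinsics'];u=np.array([(rc[1]-K[0,2])/K[0,0],(rc[0]-K[1,2])/K[1,1]]);th=np.linalg.norm(u)
    d=np.array([*(u/max(th,1e-9)*np.sin(th)),np.cos(th)])
    M=R.from_quat(s['eef_rot']).as_matrix();H=p['hand_eye'];o=M@H[:3,3]+s['ee_pos'];d=M@H[:3,:3]@d
    return o+d*(z-o[2])/d[2]
def bed(w):
    p=np.load('bed.npy');d=np.array(w[:2])-p[:2];c,q=np.cos(p[2]),np.sin(p[2]);return np.round([c*d[0]+q*d[1],-q*d[0]+c*d[1]],4)
def wproj(p,b,s):  # bed point -> wrist pixel
    q=np.load('bed.npy');c,k=np.cos(q[2]),np.sin(q[2]);w=np.array([q[0]+c*b[0]-k*b[1],q[1]+k*b[0]+c*b[1],b[2]])
    M=R.from_quat(s['eef_rot']).as_matrix();H=p['hand_eye'];x=H[:3,:3].T@(M.T@(w-s['ee_pos'])-H[:3,3])
    th=np.arctan2(np.hypot(x[0],x[1]),x[2]);u=x[:2]/np.hypot(x[0],x[1])*th;K=p['intrinsics'];return np.array([K[0,0]*u[0]+K[0,2],K[1,1]*u[1]+K[1,2]])
E
python3 d.py 0 0.0035 0.088
python3 - <<'E'
from h import *
s=r.read_state();p=r.camera('wrist');save(p,'w1');print(p['intrinsics'],np.round(p['hand_eye'],3))
for q,z in [('printhead_grip',.102),('printhead',.079),('notch_block',.044),('notch',.036),('end_stop',.04),('shutter_grip',.078)]:
    for b in r.boxes_of(p,q)[:1]: print(q,round(b['conf'],2),np.round(b['centre'],1),bed(wray(p,b['centre'],z,s)))
a=cv2.cvtColor(p['image'],cv2.COLOR_RGB2BGR)
for b in [(0,.0035,.117),(.0465,.006,.044),(0,.195,.052),(0,-.195,.052),(.065,.23,.012),(.065,-.23,.012),(0,-.151,.093)]:
    u=wproj(p,b,s);cv2.drawMarker(a,tuple(int(round(v)) for v in u),(0,0,255),0,8,1)
cv2.imwrite('pics/w1m.png',a)
E
```

```text
t 3.7 ee [0.4905 0.0423 0.1994] bed [-0.0011  0.002   0.1994] w 0.08686448836221841
F bed [ 0.52 -0.51 -0.1 ]
M in bed [[0.002, -0.001, 1.0], [-1.0, 0.0, 0.002], [-0.0, -1.0, -0.001]]
delta tool [-0.0015  0.1114  0.0012]
rot tool deg [ 0.03  0.1  -0.  ]
[[371.64829954   0.         320.14601387]
 [  0.         371.64829954 234.36477784]
 [  0.           0.           1.        ]] [[ 1.     0.     0.     0.   ]
 [-0.    -0.253  0.968 -0.162]
 [ 0.    -0.968 -0.253  0.067]
 [ 0.     0.     0.     1.   ]]
printhead_grip 0.85 [216.4 316.8] [0.0118 0.0041]
printhead 0.82 [217.  318.6] [0.0064 0.0029]
notch_block 0.82 [153.8 316.1] [0.0539 0.0052]
notch 0.78 [155.3 315.4] [0.0523 0.0059]
shutter_grip 0.57 [232.  482.7] [-0.0054 -0.1349]
```

View pics/w1m.png

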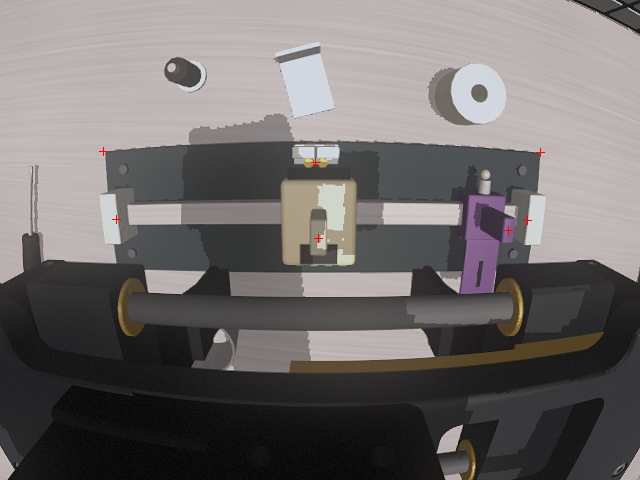

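The wrist view shows the handle at (318,230) between the jaws. The notch mark is at about (316,155), which agrees with the fitted markers. I'll descend and grip.

Request:
{"fn": "arm_command", "kwargs": {"deltas": [-0.001,0.05,0.001,0,0,0,-0.0015,0.09,0.001,0,0,0,-0.0015,0.108,0.001,0,0,0,-0.0015,0.1115,0.001,0,0,0,-0.0015,0.1115,0.001,0,0,0]}}

```text
time: 4.68
ee_pos: [0.4923, 0.0439, 0.0892]
eef_rot: [-0.524, 0.474, -0.474, 0.525]
ft_force: [0.2, 0.7, 0.1]
width: 0.0868
```

Request:
{"fn": "arm_command", "kwargs": {"deltas": [0,0,0,0,0,0,0,0,0,0,0,0,0,0,0,0,0,0,0,0,0,0,0,0], "hand": 0, "grip_force": 20}}

```text
time: 5.18
ee_pos: [0.4915, 0.0438, 0.0882]
eef_rot: [-0.525, 0.474, -0.474, 0.525]
ft_force: [0.1, -0.0, 0.4]
width: 0.055
```

```bash
python3 d.py 0 0.165 0.088
```

```text
t 5.175 ee [0.4915 0.0438 0.0882] bed [0.     0.0034 0.0882] w 0.055017791894599044
F bed [ 0.08 -0.03  0.39]
M in bed [[0.001, 0.0, 1.0], [-1.0, -0.0, 0.001], [0.0, -1.0, 0.0]]
delta tool [-1.616e-01  2.000e-04  1.000e-04]
rot tool deg [-0.01  0.05  0.01]
```

Fingers are slow, so I'll let them close.

Request:
{"fn": "arm_command", "kwargs": {"deltas": [0,0,0,0,0,0,0,0,0,0,0,0,0,0,0,0,0,0,0,0,0,0,0,0,0,0,0,0,0,0,0,0,0,0,0,0]}}

```text
time: 5.92
ee_pos: [0.4915, 0.0438, 0.088]
eef_rot: [0.525, -0.474, 0.474, -0.525]
ft_force: [0.0, -0.0, 0.0]
width: 0.0119
```

```bash
python3 d.py 0 0.165 0.088
```

```text
t 5.925 ee [0.4915 0.0438 0.088 ] bed [-0.      0.0034  0.088 ] w 0.01192090352736005
F bed [ 0.03 -0.04  0.04]
M in bed [[0.001, 0.0, 1.0], [-1.0, -0.0, 0.001], [0.0, -1.0, 0.0]]
delta tool [-0.1616  0.      0.0002]
rot tool deg [-0.    0.05  0.  ]
```

Request:
{"fn": "arm_command", "kwargs": {"deltas": [-0.015,0,0,0,0,0,-0.04,0,0,0,0,0,-0.065,0,0,0,0,0,-0.09,0,0,0,0,0,-0.115,0,0,0,0,0,-0.14,0,0,0,0,0,-0.153,0,0,0,0,0,-0.155,0,0,0,0,0]}}

```text
time: 6.92
ee_pos: [0.4758, 0.1991, 0.0881]
eef_rot: [-0.525, 0.474, -0.474, 0.525]
ft_force: [2.5, -0.0, -1.7]
width: 0.0117
```

```bash
python3 d.py 0 0.165 0.088
```

```text
t 6.925 ee [0.4758 0.1991 0.0881] bed [-0.      0.1595  0.0881] w 0.011719147196202975
F bed [ 2.51 -0.28 -1.67]
M in bed [[0.002, 0.001, 1.0], [-1.0, 0.001, 0.002], [-0.001, -1.0, 0.001]]
delta tool [-0.0055  0.0001  0.    ]
rot tool deg [-0.03  0.12 -0.05]
```

Request:
{"fn": "arm_command", "kwargs": {"deltas": [-0.002,0,0,0,0,0,-0.004,0,0,0,0,0,-0.006,0,0,0,0,0,-0.006,0,0,0,0,0,-0.006,0,0,0,0,0]}}

```text
time: 7.55
ee_pos: [0.4753, 0.2039, 0.0881]
eef_rot: [-0.525, 0.474, -0.474, 0.525]
ft_force: [3.8, -0.9, -2.5]
width: 0.0114
```

```bash
python3 d.py 0 0.165 0.088
```

```text
t 7.55 ee [0.4753 0.2039 0.0881] bed [-0.      0.1643  0.0881] w 0.011420867971977685
F bed [ 3.72 -1.24 -2.54]
M in bed [[0.001, 0.0, 1.0], [-1.0, -0.0, 0.001], [0.0, -1.0, 0.0]]
delta tool [-0.0007  0.0001  0.    ]
rot tool deg [-0.02  0.04  0.  ]
```

Request:
{"fn": "arm_command", "kwargs": {"deltas": [-0.0015,0,0,0,0,0,-0.003,0,0,0,0,0,-0.003,0,0,0,0,0,-0.003,0,0,0,0,0]}}

```text
time: 8.05
ee_pos: [0.4753, 0.2041, 0.088]
eef_rot: [0.525, -0.474, 0.475, -0.523]
ft_force: [2.4, -11.5, 4.8]
width: 0.0117
```

```bash
python3 d.py 0 0.165 0.088
```

```text
t 8.05 ee [0.4753 0.2041 0.088 ] bed [-0.      0.1645  0.088 ] w 0.01167503542212634
F bed [  1.19 -11.66   4.75]
M in bed [[-0.001, -0.001, 1.0], [-1.0, -0.004, -0.001], [0.004, -1.0, -0.001]]
delta tool [-0.0005  0.      0.    ]
rot tool deg [ 0.04 -0.08  0.23]
```

The force rose to 11.7 N at bed y 0.1645, so it is at the stop. I'll unload and release.

Request:
{"fn": "arm_command", "kwargs": {"deltas": [0.0025,0,0,0,0,0,0.0025,0,0,0,0,0]}}

```text
time: 8.3
ee_pos: [0.4753, 0.204, 0.088]
eef_rot: [0.525, -0.474, 0.474, -0.524]
ft_force: [4.2, -3.5, -1.3]
width: 0.0117
```

Request:
{"fn": "arm_command", "kwargs": {"deltas": [0,0,0,0,0,0,0,0,0,0,0,0,0,0,0,0,0,0,0,0,0,0,0,0,0,0,0,0,0,0], "hand": 1}}

```text
time: 8.93
ee_pos: [0.475, 0.2046, 0.088]
eef_rot: [0.525, -0.474, 0.474, -0.525]
ft_force: [-0.8, -0.1, -0.5]
width: 0.0542
```

Request:
{"fn": "arm_command", "kwargs": {"deltas": [0,-0.02,0,0,0,0,0,-0.06,0,0,0,0,0,-0.1,0,0,0,0,0.03,-0.112,0,0,0,0,0.08,-0.112,0,0,0,0,0.13,-0.112,0,0,0,0,0.14,-0.112,0,0,0,0,0.14,-0.112,0,0,0,0]}}

```text
time: 9.93
ee_pos: [0.4893, 0.0651, 0.2001]
eef_rot: [-0.524, 0.474, -0.474, 0.524]
ft_force: [0.3, 0.5, -0.7]
width: 0.0868
```

```bash
python3 d.py 0 -0.151 0.2
python3 - <<'E'
from h import *
s=r.read_state();p=r.camera('wrist')
for q,z in [('printhead_grip',.102),('notch_block',.044),('notch',.036),('shutter_grip',.078)]:
    for b in r.boxes_of(p,q)[:1]: print(q,round(b['conf'],2),np.round(b['centre'],1),bed(wray(p,b['centre'],z,s)))
a=cv2.cvtColor(p['image'],cv2.COLOR_RGB2BGR)
cv2.imwrite('pics/w2.png',a)
cv2.imwrite('pics/w2c.png',cv2.resize(a[130:280,100:560],None,fx=1.7,fy=1.7,interpolation=cv2.INTER_CUBIC))
t=r.camera('top');a=cv2.cvtColor(t['image'],cv2.COLOR_RGB2BGR);cv2.imwrite('pics/t2.png',cv2.resize(a[195:345,190:430],None,fx=3.33,fy=3.33,interpolation=cv2.INTER_CUBIC))
E
```

```text
t 9.925 ee [0.4893 0.0651 0.2001] bed [-1.000e-04  2.480e-02  2.001e-01] w 0.0867967964579724
F bed [ 0.33  0.47 -0.7 ]
M in bed [[-0.0, 0.0, 1.0], [-1.0, 0.0, -0.0], [-0.0, -1.0, 0.0]]
delta tool [1.758e-01 0.000e+00 1.000e-04]
rot tool deg [-0.   -0.01 -0.01]
printhead_grip 0.74 [218.8 165.7] [0.0117 0.1417]
notch_block 0.87 [155.6 342.1] [0.0535 0.0059]
shutter_grip 0.69 [227.  504.8] [-0.0003 -0.1335]
```

View pics/w2c.png

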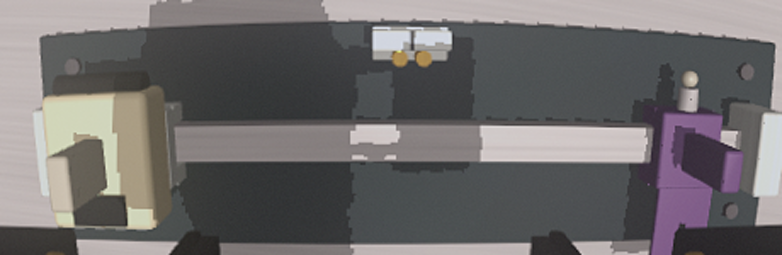

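View pics/t2.png

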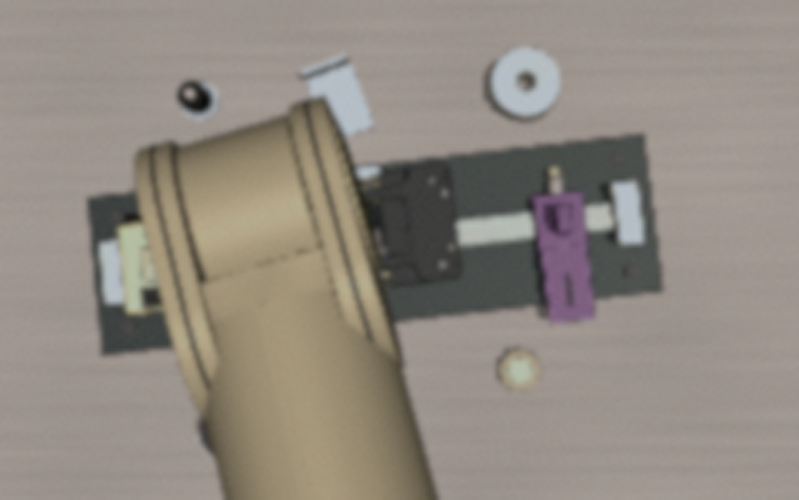

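The printhead sits against the left block. The notch line is at wrist pixel about (342,154), with the teeth at columns 335 and 349. Next I'll move above the shutter.

Request:
{"fn": "arm_command", "kwargs": {"deltas": [0.03,0,0,0,0,0,0.07,0,0,0,0,0,0.11,0,0,0,0,0,0.15,0,0,0,0,0,0.172,0,0,0,0,0,0.176,0,0,0,0,0,0.176,0,0,0,0,0]}}

```text
time: 11.1
ee_pos: [0.5072, -0.1087, 0.2]
eef_rot: [-0.525, 0.474, -0.474, 0.525]
ft_force: [-0.3, -0.8, -0.3]
width: 0.0876
```

```bash
python3 d.py 0 -0.151 0.07
python3 - <<'E'
from h import *
s=r.read_state();p=r.camera('wrist')
for q,z in [('notch_block',.044),('notch',.036),('shutter_grip',.078)]:
    for b in r.boxes_of(p,q)[:1]: print(q,round(b['conf'],2),np.round(b['centre'],1),bed(wray(p,b['centre'],z,s)))
a=cv2.cvtColor(p['image'],cv2.COLOR_RGB2BGR)
for b in [(0,-.151,.093),(.0465,.0055,.044),(.033,-.151,.036),(0,-.195,.052)]:
    u=wproj(p,b,s);print(b,u);cv2.drawMarker(a,tuple(int(round(v)) for v in u),(0,0,255),0,8,1)
cv2.imwrite('pics/w3.png',a)
s2=dict(s);
E
```

```text
t 11.1 ee [ 0.5072 -0.1087  0.2   ] bed [ 0.0003 -0.1499  0.2   ] w 0.08763493143730333
F bed [-0.39 -0.74 -0.25]
M in bed [[0.002, 0.0, 1.0], [-1.0, 0.0, 0.002], [-0.0, -1.0, 0.0]]
delta tool [ 0.0012  0.13   -0.0003]
rot tool deg [-0.    0.12 -0.02]
notch_block 0.61 [158.7 159.2] [ 0.0552 -0.0043]
notch 0.85 [161.2 157.2] [0.0526 0.0016]
shutter_grip 0.77 [236.8 322.1] [-0.0084 -0.1517]
(0, -0.151, 0.093) [321.36328097 231.16239429]
(0.0465, 0.0055, 0.044) [150.30478824 168.7014804 ]
(0.033, -0.151, 0.036) [321.27035478 178.85682021]
(0, -0.195, 0.052) [372.47613281 219.62239798]
```

View pics/w3.png

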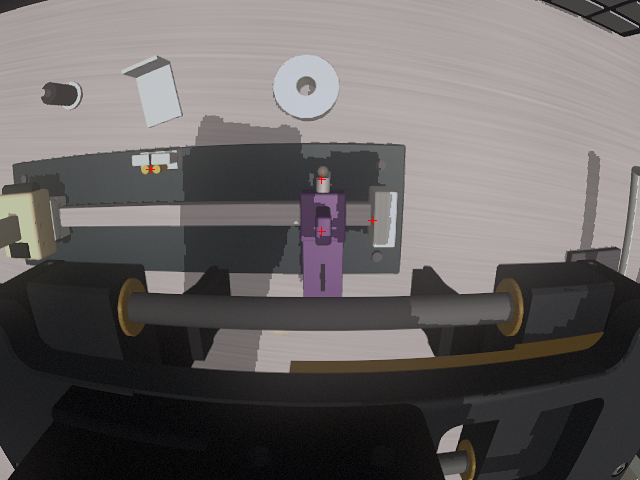

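The tab is at (323,225), marginally right of my marker, so at about -0.152. I'll descend to it.

Request:
{"fn": "arm_command", "kwargs": {"deltas": [0.001,0.05,0,0,0,0,0.002,0.1,0,0,0,0,0.002,0.13,0,0,0,0,0.002,0.137,0,0,0,0,0.002,0.138,0,0,0,0]}}

```text
time: 11.92
ee_pos: [0.5078, -0.1116, 0.0628]
eef_rot: [-0.525, 0.474, -0.474, 0.525]
ft_force: [0.1, 0.4, 0.3]
width: 0.0869
```

Request:
{"fn": "arm_command", "kwargs": {"deltas": [0,0,0,0,0,0,0,0,0,0,0,0,0,0,0,0,0,0,0,0,0,0,0,0,0,0,0,0,0,0,0,0,0,0,0,0,0,0,0,0,0,0,0,0,0,0,0,0], "hand": 0, "grip_force": 20}}

```text
time: 12.92
ee_pos: [0.5073, -0.1118, 0.062]
eef_rot: [0.525, -0.474, 0.474, -0.525]
ft_force: [0.4, -0.1, 0.3]
width: 0.0147
```

Request:
{"fn": "arm_command", "kwargs": {"deltas": [0,0,0,0,0,0,0,0,0,0,0,0]}}

```text
time: 13.18
ee_pos: [0.5073, -0.1118, 0.0621]
eef_rot: [-0.525, 0.474, -0.474, 0.525]
ft_force: [0.5, 0.6, 0.6]
width: 0.0119
```

```bash
python3 d.py 0 -0.025 0.062
python3 - <<'E'
from h import *
s=r.read_state();p=r.camera('wrist')
a=cv2.cvtColor(p['image'],cv2.COLOR_RGB2BGR);cv2.imwrite('pics/w4.png',a)
E
```

```text
t 13.175 ee [ 0.5073 -0.1118  0.0621] bed [ 1.00e-04 -1.53e-01  6.21e-02] w 0.011943080333488154
F bed [0.53 0.52 0.64]
M in bed [[0.001, 0.0, 1.0], [-1.0, 0.0, 0.001], [-0.0, -1.0, 0.0]]
delta tool [-1.28e-01  1.00e-04  0.00e+00]
rot tool deg [-0.    0.05 -0.  ]
```

View pics/w4.png

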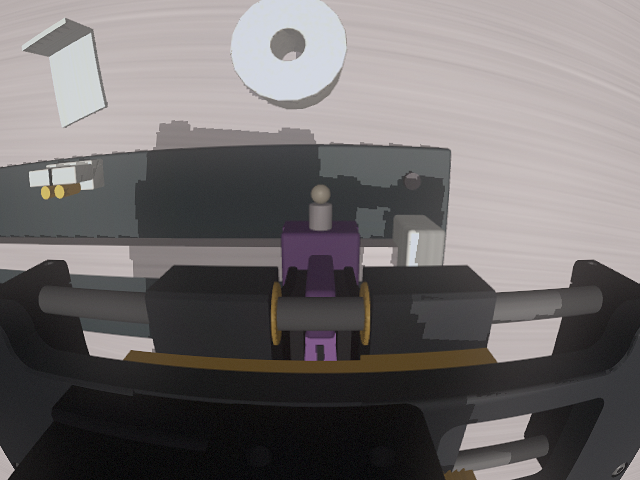

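The tab is held, with the ball at (320,194). I'll slide to well short of the first tooth and look again.

Request:
{"fn": "arm_command", "kwargs": {"deltas": [-0.012,0,0,0,0,0,-0.032,0,0,0,0,0,-0.052,0,0,0,0,0,-0.072,0,0,0,0,0,-0.092,0,0,0,0,0,-0.112,0,0,0,0,0,-0.122,0,0,0,0,0,-0.125,0,0,0,0,0]}}

```text
time: 14.22
ee_pos: [0.4947, 0.013, 0.0621]
eef_rot: [-0.525, 0.474, -0.474, 0.525]
ft_force: [2.5, -1.3, -2.4]
width: 0.0118
```

Request:
{"fn": "arm_command", "kwargs": {"deltas": [0,0,0,0,0,0]}}

```text
time: 14.35
ee_pos: [0.4947, 0.0126, 0.062]
eef_rot: [-0.525, 0.474, -0.474, 0.525]
ft_force: [2.8, 1.4, -3.1]
width: 0.0119
```

```bash
python3 d.py 0 0.006 0.062
python3 - <<'E'
from h import *
s=r.read_state();p=r.camera('wrist')
a=cv2.cvtColor(p['image'],cv2.COLOR_RGB2BGR);cv2.imwrite('pics/w5.png',cv2.resize(a[120:270,180:380],None,fx=4,fy=4,interpolation=cv2.INTER_CUBIC))
E
```

```text
t 14.35 ee [0.4947 0.0126 0.062 ] bed [ 0.0001 -0.028   0.062 ] w 0.011872092063072711
F bed [ 2.9   1.14 -3.1 ]
M in bed [[0.001, 0.0, 1.0], [-1.0, 0.0, 0.001], [-0.0, -1.0, 0.0]]
delta tool [-0.034   0.0001 -0.0001]
rot tool deg [-0.02  0.05 -0.02]
```

View pics/w5.png

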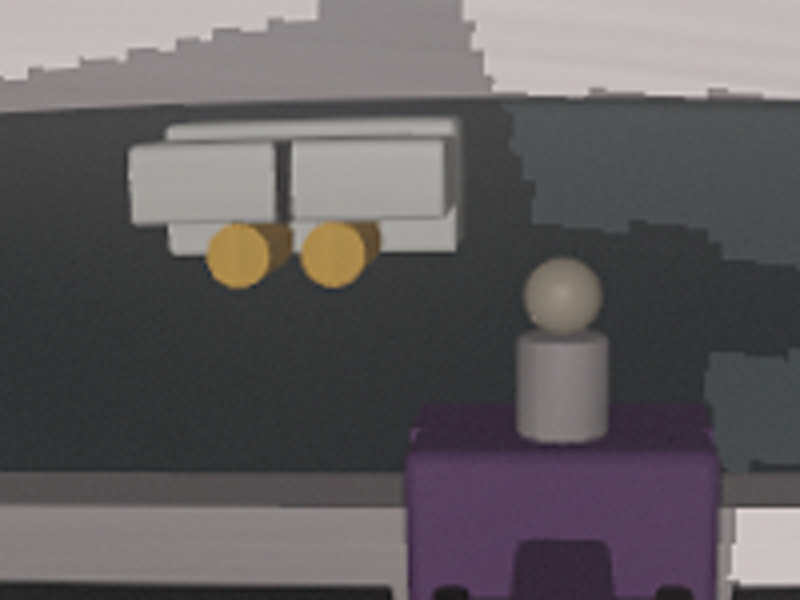

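The ball is at crop column 563, the notch line at 284 and the teeth at 238 and 333 (95 px = 12 mm). The remaining travel is about 34.8 mm, and the fitted frame says 34. I'll approach slowly.

Request:
{"fn": "arm_command", "kwargs": {"deltas": [-0.008,0,0,0,0,0,-0.016,0,0,0,0,0,-0.021,0,0,0,0,0,-0.023,0,0,0,0,0,-0.025,0,0,0,0,0,-0.0265,0,0,0,0,0,-0.0265,0,0,0,0,0]}}

```text
time: 15.28
ee_pos: [0.4921, 0.0382, 0.062]
eef_rot: [0.525, -0.474, 0.474, -0.524]
ft_force: [3.2, -2.3, -2.5]
width: 0.0118
```

```bash
python3 d.py 0 0.006 0.062
```

```text
t 15.275 ee [0.4921 0.0382 0.062 ] bed [ 0.     -0.0023  0.062 ] w 0.011810085270947136
F bed [ 2.94 -2.58 -2.46]
M in bed [[0.0, 0.0, 1.0], [-1.0, -0.001, 0.0], [0.001, -1.0, 0.0]]
delta tool [-0.0083  0.     -0.    ]
rot tool deg [-0.    0.02  0.05]
```

Request:
{"fn": "arm_command", "kwargs": {"deltas": [-0.0015,0,0,0,0,0,-0.003,0,0,0,0,0,-0.0045,0,0,0,0,0,-0.0055,0,0,0,0,0,-0.0055,0,0,0,0,0]}}

```text
time: 15.9
ee_pos: [0.4914, 0.0453, 0.0621]
eef_rot: [-0.525, 0.474, -0.474, 0.525]
ft_force: [3.9, 3.1, -5.4]
width: 0.0119
```

```bash
python3 d.py 0 0.006 0.062
python3 - <<'E'
from h import *
p=r.camera('wrist')
a=cv2.cvtColor(p['image'],cv2.COLOR_RGB2BGR);cv2.imwrite('pics/w6.png',cv2.resize(a[120:270,220:420],None,fx=4,fy=4,interpolation=cv2.INTER_CUBIC))
E
```

```text
t 15.9 ee [0.4914 0.0453 0.0621] bed [0.     0.0049 0.0621] w 0.011936805511759217
F bed [ 4.15  2.73 -5.36]
M in bed [[0.002, 0.0, 1.0], [-1.0, 0.001, 0.002], [-0.001, -1.0, 0.0]]
delta tool [-0.0011  0.0001 -0.    ]
rot tool deg [-0.01  0.11 -0.05]
```

View pics/w6.png

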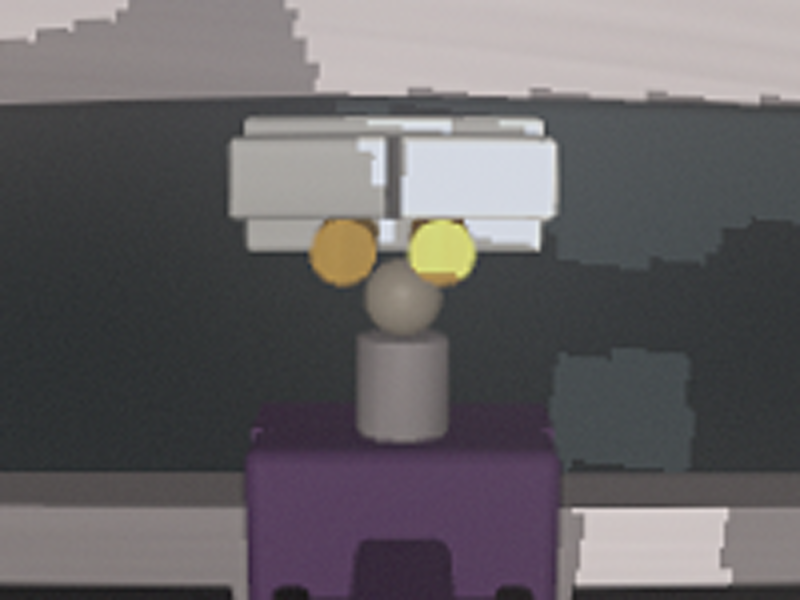

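The ball (column 403) is past the first tooth, and the notch line is at 393, so about 1.2 mm remains. The +2.7 N reading fits the spring drawing it in.

Request:
{"fn": "arm_command", "kwargs": {"deltas": [-0.0007,0,0,0,0,0,-0.0014,0,0,0,0,0,-0.0014,0,0,0,0,0,-0.0014,0,0,0,0,0]}}

```text
time: 16.45
ee_pos: [0.4914, 0.0458, 0.0621]
eef_rot: [-0.525, 0.474, -0.474, 0.525]
ft_force: [4.8, 1.8, -4.9]
width: 0.0119
```

```bash
python3 d.py 0 0.006 0.062
python3 - <<'E'
from h import *
p=r.camera('wrist')
a=cv2.cvtColor(p['image'],cv2.COLOR_RGB2BGR);cv2.imwrite('pics/w7.png',cv2.resize(a[120:220,260:380],None,fx=6,fy=6,interpolation=cv2.INTER_CUBIC))
E
python3 d.py
```

```text
t 16.45 ee [0.4914 0.0458 0.0621] bed [0.0001 0.0054 0.0621] w 0.011863795117252773
F bed [ 4.96  1.36 -4.87]
M in bed [[0.001, 0.0, 1.0], [-1.0, 0.0, 0.001], [-0.0, -1.0, 0.0]]
delta tool [-0.0006  0.0001 -0.0001]
rot tool deg [-0.02  0.05 -0.  ]
t 16.5 ee [0.4913 0.0458 0.0621] bed [0.     0.0054 0.0621] w 0.012024786543928594
F bed [ 4.24  1.59 -4.76]
M in bed [[0.001, 0.0, 1.0], [-1.0, 0.0, 0.001], [-0.0, -1.0, 0.0]]
```

View pics/w7.png

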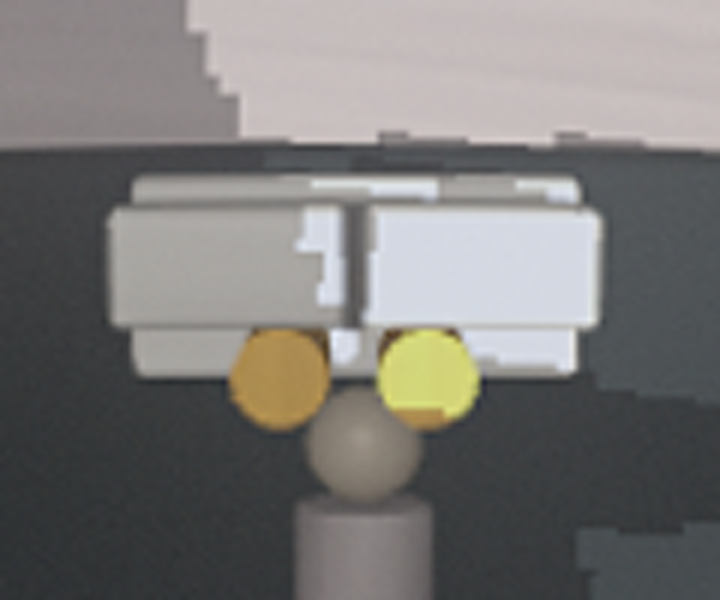

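Teeth at 280 and 428 put the middle at 354, and the ball is at 363, so about 0.7 mm short. One small trim.

Request:
{"fn": "arm_command", "kwargs": {"deltas": [-0.0006,0,0,0,0,0,-0.0006,0,0,0,0,0,-0.0006,0,0,0,0,0,-0.0006,0,0,0,0,0]}}

```text
time: 17.0
ee_pos: [0.4913, 0.0461, 0.062]
eef_rot: [0.525, -0.474, 0.474, -0.525]
ft_force: [3.8, 0.8, -5.7]
width: 0.0121
```

```bash
python3 - <<'E'
from h import *
p=r.camera('wrist')
a=cv2.cvtColor(p['image'],cv2.COLOR_RGB2BGR);b=cv2.resize(a[120:220,260:380],None,fx=4,fy=4,interpolation=cv2.INTER_CUBIC)
p=r.camera('scene');a=cv2.cvtColor(p['image'],cv2.COLOR_RGB2BGR)
c=cv2.resize(a[180:340,220:450],None,fx=1.7,fy=1.7)[:272];c=cv2.copyMakeBorder(c,0,400-c.shape[0],0,0,0)[:, -300:]
cv2.imwrite('pics/w8.png',np.hstack([b,c])); cv2.imwrite('pics/s8.png',cv2.resize(a[150:340,200:470],None,fx=2.9,fy=2.9))
E
python3 d.py
```

```text
t 17.1 ee [0.4913 0.0461 0.0621] bed [0.0001 0.0057 0.0621] w 0.011805857174248651
F bed [ 4.67  0.34 -4.76]
M in bed [[0.001, 0.0, 1.0], [-1.0, -0.0, 0.001], [0.0, -1.0, 0.0]]
```

View pics/w8.png

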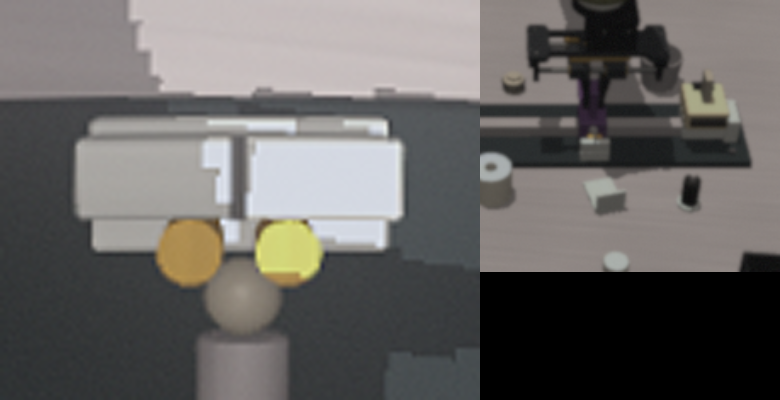

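View pics/s8.png

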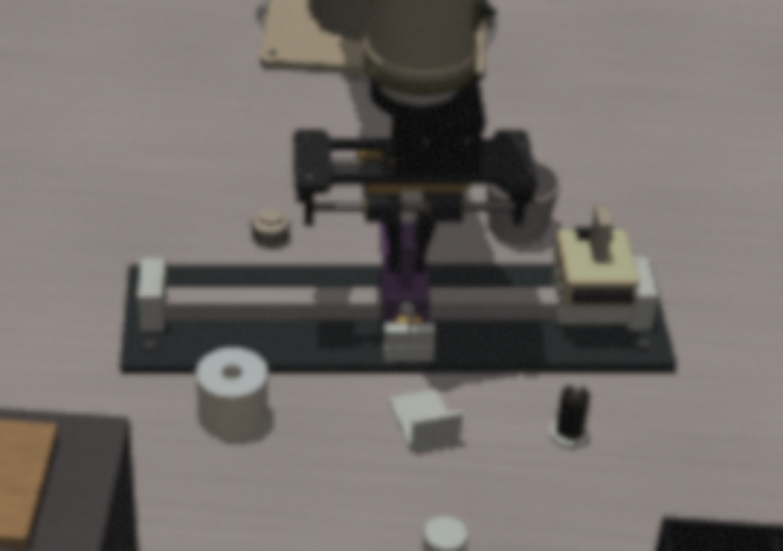

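The ball (242) is centred between the teeth (190 and 289). The along-rail force is about 0.3 N, the printhead is against its stop, and the grip holds. Handing in.

```bash
python3 -c "
from h import *
print(r.close_job())"; python3 d.py
```

```text
the job is handed in; nothing more can be done
None
the job is handed in; nothing more can be done
```

The printhead is home against the end stop and the shutter is seated in the notch, still held by its tab. I handed the job in at about 17 s of the 51 s allowed. The hand-in gives no verdict, so what follows rests on my own checks.

- **Printhead:** I gripped it by its handle and ran it along the rail until the force rose to about 12 N, at rail y of about 0.1645 m in my fitted frame. I then eased off and released it. The last scene picture shows it still against the end block.
- **Shutter:** I gripped the tab at 20 N and drew it over the first tooth, then trimmed it in two small steps. In the last wrist picture the ball is about 0.2 mm off the middle of the two teeth. The force along the rail is about 0.3 N, the arm has settled, and the opening still matches the 12 mm tab.
- **Loose parts and gate:** The parts visible in the last scene picture look unmoved. I did not measure their positions again. The gate and the screwdriver were outside that cropped picture, so I did not recheck them, but the arm passed about 150 mm above the gate's post height.

The sources disagreed by about 1 mm on how far the shutter still had to travel: 34.0 mm from the fitted frame, 34.8 mm from the wrist view. I settled it with the close-up of the ball between the teeth.

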